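# Sort the portion cups and the salt shaker at the prep counter

## Robot

A 6-joint arm with a two-finger parallel gripper is mounted at the origin on a cart in front of the work surface, level with it; the furniture and walls round the work are solid. World frame = base frame: x ahead of the robot, y to its left, z up, the work surface at z = 0. Lengths are in m, angles in rad, forces in N, time in s.
With the tool pointing down it reaches from about 0.35 to 0.775 m from the base axis. Payload 5.5 kg.
Tool frame: the origin (TCP) lies between the finger pads; the fingertips stand 11 mm ahead of it and the grasp point (between the pads) lies 8 mm behind it (tips_ahead is the distance from the TCP to the fingertips, in m); z points along the fingers, y is the line along which they close (so a half turn about z gives the same grasp; the last joint's range is limited). The gripper opens to 85 mm and grips with 20 to 120 N. Pads are 22 mm wide; open, the fingers measure 114 mm over their backs; the gripper's body (76 mm by 85 mm) begins 54 mm behind the grasp point. The pads swing forward as they close: fully open they stand 13 mm farther back than shut.
Start: joints at [-0.14, 0.313, 0.046, 1.304, 0, 1.431], TCP at [0.575, -0, 0.242] pointing down, gripper open.
Joint ranges: [-2.76, 2.76], [-0.86, 1.69], [-1.03, 1.26], [-2.2, 2.34], [-1.47, 1.5], [-3.14, 3.14]. Speed limits (rad/s): [2.57, 2.57, 3.14, 3.14, 3.14, 3.14].

## Interface

Orientations are given as a unit quaternion [w, x, y, z].
In Python, from workcell import * gives the robot as it stands. The module is installed in compiled form; this text tells all that it offers.
- The arm moves only by the tool jog_arm, never from a script. Its argument "moves" is a list of rows, each an object with "fingers": the closure, from 0 (fully open) to 1 (shut); "slide": the shift along the tool's x, y, z in mm, a list of three; "angular": the turn, a rotation vector about the tool's x, y, z in degrees, a list of three. A call has 1 to 10 rows; each row is the pose to reach, as a shift and turn from the pose commanded when the call began, along the tool's axes at that moment; what a row does not reach only later rows make up. A row lasts 1/12 s, in which the tool goes at most 41.7 mm and 7.16 degrees, less where a joint would pass 70% of its speed; a pose out of reach is approached as far as the arm can. A call with a gripper value outside its range is refused whole. The fingers move at their own pace and stop on an object; "squeeze" is the grip in N (left out, the last holds). Time passes only in rows, so rows that repeat a pose let the fingers close. It gives the time, the measured TCP pose, the force, the opening and the grip force at its end, in the units of the state.
- get_state(): the state, without advancing time (a new reading comes with each control period).
- read_camera(name): name is "scene" or "side" or "wrist"; returns a dict with "color" (400x640x3 uint8, red, green, blue), "fovy" (degrees; the focal length in pixels is half the picture's height over the tangent of half this angle, whatever the lens; pixels are square), "cx", "cy" (the principal point, pixels), "D" ([k1, k2, p1, p2, k3] as OpenCV has them; the pictures are not rectified), "world_from_camera" (4x4, takes a point from camera to world coordinates); the wrist camera has in their place "tool_from_camera" (4x4, takes a point from camera to tool coordinates, whose origin is the TCP and whose axes are the flange's). Camera axes: x right, y down, z forward; pixel columns grow to the right and rows downward; lengths in m; the calibration is good to about 2 mm. A picture is of the moment at which its call begins: read the wrist's pose just before it. There is no depth.
- hand_in(): hands the job in; it is judged then, once.
Trained networks look in a picture, given as the dict that the camera call returned (one of the last four; its "shot" number tells which), for a name from the list of things; names that differ only in an ending like _2 or _b are one class to them, and where a whole thing is asked for, a point or a joint stands for the part that bears it (a point fixed in the world has none). Each returns a list of dicts, best first, with "p" (0 to 1); they miss things now and then, are a little off and sometimes report something else, mostly with a low value. They report only what shows in the picture. A call takes as long as a camera call. They do not tell look-alikes from the thing itself.
- look_for(target, picture): "point" ([column, row] in pixels, amid what is visible of it).
- tip_of(target, picture): "point" ([column, row] in pixels: a listed point, or the origin of a listed thing).
The state is a dict: "clock": time; "joint_pos": joint angles; "qvel": joint speeds; "tau": joint torques, N m; "tcp_pos": TCP position; "orientation": TCP orientation; "wrist_force": force on the tool from outside, world axes, zero at the start; "ft_torque": the same for the moment, N m; "finger_gap": finger opening in m; "grip_force": force on a finger pad.
Only numpy, scipy, OpenCV 4.12 (cv2) and the standard library are available. Lean on these libraries where they do the work, as an engineer would, in place of code of your own. Each camera call takes 0.05 s, during which the arm holds its last target. There are 200 camera calls.

## Task

Sort the counter after service: the two cups filled with yellow sauce go into the blue tray, the two empty steel cups into the red tray, and the salt shaker into the wooden stand. Put one cup in each bay, everything standing upright and flat on the bay's floor; keep the filled cups upright all the way, and leave the red probe thermometer and the pastry brush lying where they are.

Things in the scene. Friction and masses are not known exactly. Their poses are not given: they have to be found in the camera images.
- sauce_cup_a: Round steel portion cup filled with yellow sauce (the filling is part of the cup), 61 mm across the rim, 37 mm high, side tapering to 46 mm across the base; 35 to 115 g; origin at the centre of its underside, z up through the mouth; round, so its yaw does not matter. 
- sauce_cup_b: A second cup filled with yellow sauce, the same as sauce_cup_a: 61 mm across the rim, 37 mm high, side tapering to 46 mm across the base; 35 to 115 g; origin at the centre of its underside, z up through the mouth; round, so its yaw does not matter. 
- empty_cup_a: Empty round steel portion cup, bare grey inside, 61 mm across the rim, 37 mm high, side tapering to 46 mm across the base; 35 to 115 g; origin at the centre of its underside, z up through the mouth; round, so its yaw does not matter. 
- empty_cup_b: A second empty steel cup, the same as empty_cup_a: 61 mm across the rim, 37 mm high, side tapering to 46 mm across the base; 35 to 115 g; origin at the centre of its underside, z up through the mouth; round, so its yaw does not matter. 
- salt_shaker: Salt shaker, the one tall slim thing among the cups, whitish-grey glass with a grey domed cap; body 44 mm across up to 74 mm height, cap 34 mm across to 90 mm; about 100 g; stands upright; origin at the centre of its underside, z up.
- blue_tray: Low blue plastic tray, 84 x 188 mm, fixed to the worktop, with two square bays side by side along its long axis, each 74 x 74 mm and marked with a thin white ring. Origin at the centre of its underside, x along the short side, y along the long side, z up; the bay centres lie at y = +52 mm and y = -52 mm (x = 0). Bay floor 4 mm above the worktop; the lips, and the 30 mm wide bridge between the bays, stand 11 mm above the worktop.
- red_tray: Low red plastic tray, 84 x 188 mm, fixed to the worktop, with two square bays side by side along its long axis, each 74 x 74 mm and marked with a thin white ring. Origin at the centre of its underside, x along the short side, y along the long side, z up; the bay centres lie at y = +52 mm and y = -52 mm (x = 0). Bay floor 4 mm above the worktop; the lips, and the 30 mm wide bridge between the bays, stand 11 mm above the worktop.
- shaker_stand: Low square wooden stand, 82 x 82 mm, fixed to the worktop, with one square bay of 66 x 66 mm at its centre; bay floor 6 mm and lips 18 mm above the worktop. Origin at the centre of its underside, x and y along its sides, z up.
- probe: Bystander: loose probe thermometer lying flat, 212 mm long along its y, 32 mm wide, 22 mm high; red handle towards +y, thin steel rod towards -y; origin at its middle, on the worktop. Must stay where it lies.
- pastry_brush: Bystander: loose pastry brush with brown wooden handle lying flat, 222 x 104 x 14 mm; origin at its middle, on the worktop. Must stay where it lies.
Not all that is in view belongs to the job. What is shaped like the sauce_cup_a but turquoise is not meant.

How it is judged:
At the end, for the whole second after the job is handed in: Sauce cups in bays of the blue tray, empty cups in bays of the red tray (within 18 mm of the bay centre along each side), the shaker in the stand's bay (within 16 mm); all on the bay floors (within 4 mm in height), upright within 0.12 rad, and at rest (x of sauce_cup_a in the frame of blue_tray between -0.018 and 0.018 m and (y of sauce_cup_a in the frame of blue_tray between -0.07 and -0.034 m or y of sauce_cup_a in the frame of blue_tray between 0.034 and 0.07 m) and z of sauce_cup_a in the frame of blue_tray between 0 and 0.008 m and angle between each of sauce_cup_a, empty_cup_a, sauce_cup_b, empty_cup_b, salt_shaker's own z axis and vertical below 0.12 rad and linear speed of each of sauce_cup_a, empty_cup_a, sauce_cup_b, empty_cup_b, salt_shaker below 0.02 m/s and angular speed of each of sauce_cup_a, empty_cup_a, sauce_cup_b, empty_cup_b, salt_shaker below 0.2 rad/s and x of empty_cup_a in the frame of red_tray between -0.018 and 0.018 m and (y of empty_cup_a in the frame of red_tray between -0.07 and -0.034 m or y of empty_cup_a in the frame of red_tray between 0.034 and 0.07 m) and z of empty_cup_a in the frame of red_tray between 0 and 0.008 m and x of sauce_cup_b in the frame of blue_tray between -0.018 and 0.018 m and (y of sauce_cup_b in the frame of blue_tray between -0.07 and -0.034 m or y of sauce_cup_b in the frame of blue_tray between 0.034 and 0.07 m) and z of sauce_cup_b in the frame of blue_tray between 0 and 0.008 m and x of empty_cup_b in the frame of red_tray between -0.018 and 0.018 m and (y of empty_cup_b in the frame of red_tray between -0.07 and -0.034 m or y of empty_cup_b in the frame of red_tray between 0.034 and 0.07 m) and z of empty_cup_b in the frame of red_tray between 0 and 0.008 m and x of salt_shaker in the frame of shaker_stand between -0.016 and 0.016 m and y of salt_shaker in the frame of shaker_stand between -0.016 and 0.016 m and z of salt_shaker in the frame of shaker_stand between 0.002 and 0.01 m); the robot touches nothing.
It fails at once if a filled cup tipped by more than 0.6 rad (angle between sauce_cup_a's own z axis and vertical above 0.6 rad).
It fails at once if the other filled cup tipped by more than 0.6 rad (angle between sauce_cup_b's own z axis and vertical above 0.6 rad).
It fails at once if the probe thermometer moved by more than 30 mm (distance of probe from where it was at the start of the episode above 0.03 m).
It fails at once if the pastry brush moved by more than 30 mm (distance of pastry_brush from where it was at the start of the episode above 0.03 m).
It also fails if it takes over 125 s, if anything falls off the work surface, if the arm or the gripper's body presses on something with over 40 N, if the wrist force passes 120 N, or if a joint passes its speed limit or range.

## Working session

There is one attempt and no reset: what is moved stays moved. The work goes in short steps, Python scripts to look and compute and a tool call to move; the robot and the scene stay as the last step left them, time stands still between calls to the robot, and variables do not carry over. Pictures are saved under pics/ and viewed, at most 14 in all, crops included, and the job is handed in when it is done.

Besides the shell and the picture viewer there is one more tool, called after "Emit:" by a JSON object that holds its "name" and its "arguments". jog_arm: Moves the arm, as the interface text tells. Its arguments: {"type":"object","properties":{"moves":{"type":"array","items":{"type":"object","properties":{"fingers":{"type":"number"},"slide":{"type":"array","items":{"type":"number"}},"angular":{"type":"array","items":{"type":"number"}}}}},"squeeze":{"type":"number"}},"required":["moves"]}

```bash
mkdir -p pics
cat > h.py <<'E'
from workcell import *
import numpy as np, cv2
from scipy.spatial.transform import Rotation as R
def K(p):
    f=p["color"].shape[0]/2/np.tan(np.radians(p["fovy"])/2)
    return np.array([[f,0,p["cx"]],[0,f,p["cy"]],[0,0,1.]])
def T_wc(p,s=None):
    if "world_from_camera" in p: return np.array(p["world_from_camera"])
    T=np.eye(4); q=s["orientation"]; T[:3,:3]=R.from_quat([q[1],q[2],q[3],q[0]]).as_matrix(); T[:3,3]=s["tcp_pos"]
    return T@np.array(p["tool_from_camera"])
def pix2w(p,uv,z,s=None):
    T=T_wc(p,s); n=cv2.undistortPoints(np.array([[uv]],float),K(p),np.array(p["D"],float))[0,0]
    d=T[:3,:3]@[n[0],n[1],1]; o=T[:3,3]
    return o+d*(z-o[2])/d[2]
def w2pix(p,X,s=None):
    T=np.linalg.inv(T_wc(p,s)); X=np.atleast_2d(np.array(X,float))
    return cv2.projectPoints(X,cv2.Rodrigues(T[:3,:3])[0],T[:3,3],K(p),np.array(p["D"],float))[0][:,0]
def save(p,n): cv2.imwrite(f"pics/{n}.png",p["color"][:,:,::-1])
E
python3 - <<'E'
from h import *
s=get_state(); print(s)
Z={"sauce_cup_a":0,"empty_cup_a":0,"salt_shaker":0,"blue_tray":0,"red_tray":0,"shaker_stand":0,"probe":0,"pastry_brush":0}
for c in ["scene","side","wrist"]:
    p=read_camera(c); save(p,c+"0"); print(c,T_wc(p,s)[:3,3].round(2))
    for n in Z:
        r=tip_of(n,p)
        print(n,[(np.round(d["point"]).tolist(),round(d["p"],2),pix2w(p,d["point"],0,s)[:2].round(3).tolist()) for d in r[:4]])
E
```

```text
{'clock': 0.0, 'joint_pos': array([-1.39606184e-01,  3.13994998e-01,  4.50125999e-02,  1.30361297e+00,
       -6.05179315e-06,  1.43121571e+00]), 'qvel': array([-0.0007783 , -0.0013489 ,  0.0004832 ,  0.00078895, -0.00100265,
       -0.00041462]), 'tau': array([-2.90074182e-03, -4.80629075e+01,  2.98531097e+01,  1.95313990e-02,
       -3.83516899e-04, -4.27451073e-05]), 'tcp_pos': array([5.74519187e-01, 5.26121680e-05, 2.41425682e-01]), 'orientation': array([-7.16550275e-04,  7.07115532e-01,  7.07097458e-01, -5.43785293e-04]), 'wrist_force': array([ 0.06283968,  0.27541343, -0.47909219]), 'ft_torque': array([-0.04080345, -0.00187258,  0.02688826]), 'grip_force': 0.0, 'finger_gap': 0.08556851850660122}
scene [-0.   -0.71  0.76]
sauce_cup_a [([296.0, 238.0], 0.97, [0.365, 0.026]), ([383.0, 339.0], 0.86, [0.38, -0.323]), ([350.0, 279.0], 0.78, [0.41, -0.155]), ([418.0, 315.0], 0.67, [0.479, -0.311])]
empty_cup_a [([326.0, 220.0], 0.83, [0.467, 0.051])]
salt_shaker [([296.0, 196.0], 0.59, [0.447, 0.18])]
blue_tray [([386.0, 209.0], 0.98, [0.634, 0.008])]
red_tray [([331.0, 174.0], 0.77, 
[... 485 characters left out ...]
3.0, 262.0], 0.29, [0.409, -0.092])]
blue_tray [([374.0, 227.0], 0.8, [0.639, -0.01])]
red_tray [([335.0, 180.0], 0.65, [0.607, 0.24]), ([299.0, 285.0], 0.15, [0.405, -0.165])]
shaker_stand []
probe [([292.0, 260.0], 0.77, [0.407, -0.086])]
pastry_brush [([258.0, 158.0], 0.84, [0.401, 0.443])]
wrist [0.57 0.08 0.37]
sauce_cup_a [([126.0, 142.0], 0.59, [0.361, 0.021]), ([261.0, 387.0], 0.47, [0.486, -0.31])]
empty_cup_a [([222.0, 122.0], 0.95, [0.467, 0.042]), ([332.0, 331.0], 0.17, [0.582, -0.218])]
salt_shaker []
blue_tray [([391.0, 159.0], 0.91, [0.645, 0.002])]
red_tray []
shaker_stand [([330.0, 335.0], 0.69, [0.579, -0.224])]
probe [([183.0, 226.0], 0.94, [0.41, -0.075])]
pastry_brush []
```

View pics/scene0.png

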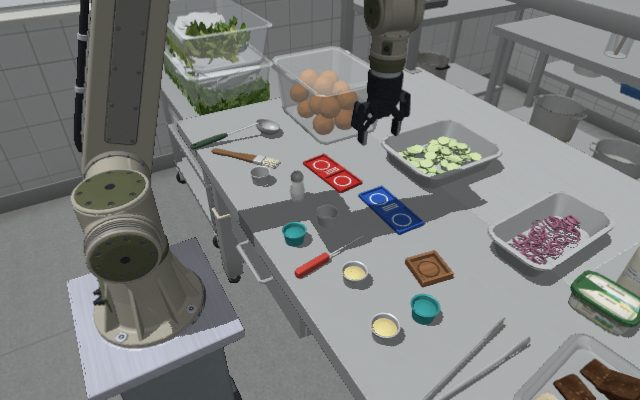

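View pics/wrist0.png

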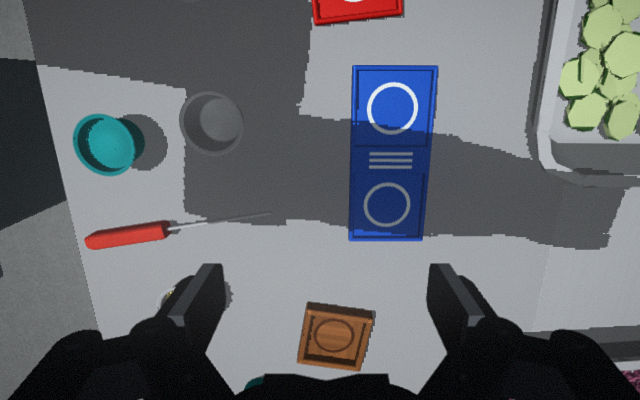

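View pics/side0.png

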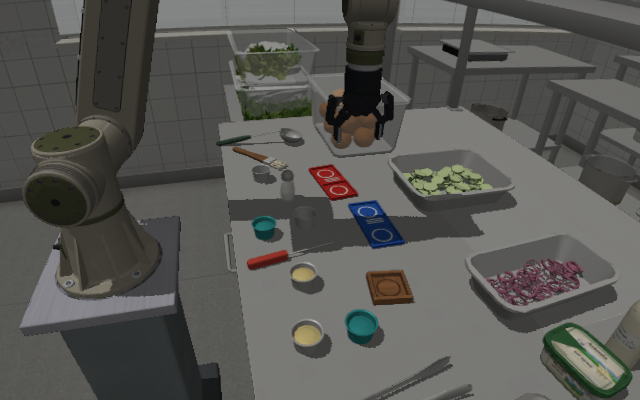

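The scene camera shows sauce cups at about (355,272) and (385,326), and empty cups at (261,176) and (326,215). The shaker is at (297,186), and the turquoise decoys are at (294,233) and (425,308). The trays are at (390,208) blue and (332,172) red, with the stand at (429,268). Next I measure the trays through their white rings.

```bash
cat >> h.py <<'E'
def cmask(p,n):
    h=cv2.cvtColor(p["color"],cv2.COLOR_RGB2HSV); H,S,V=cv2.split(h)
    m={"blue":(H>105)&(H<125)&(S>130),"red":((H<6)|(H>174))&(S>150),"wood":(H>5)&(H<18)&(S>110)&(V>40),
       "sauce":(H>18)&(H<32)&(S>60)&(V>90)}[n]
    m=cv2.morphologyEx(m.astype(np.uint8),cv2.MORPH_CLOSE,np.ones((3,3)))
    return m
def blobs(p,n,amin=150):
    cs,_=cv2.findContours(cmask(p,n),cv2.RETR_EXTERNAL,cv2.CHAIN_APPROX_NONE)
    return sorted([c[:,0] for c in cs if cv2.contourArea(c)>amin],key=lambda c:-cv2.contourArea(c.reshape(-1,1,2)))
def rect(p,c,z,s=None):
    w=np.array([pix2w(p,u,z,s)[:2] for u in cv2.convexHull(c)[:,0]],np.float32)
    return [np.round(v,3) for v in cv2.minAreaRect(w*1000)]
E
python3 - <<'E'
from h import *
s=get_state()
for c in ["scene","side","wrist"]:
    p=read_camera(c)
    for n,z in [("blue",.011),("red",.011),("wood",.018),("sauce",.03)]:
        for b in blobs(p,n)[:4]: print(c,n,b.mean(0).round(),rect(p,b,z,s))
    for n,z in [("salt_shaker",.045),("sauce_cup_a",.02),("empty_cup_a",.02)]:
        print(n,[(np.round(d["point"]).tolist(),round(d["p"],2),pix2w(p,d["point"],z,s)[:2].round(3).tolist()) for d in look_for(n,p)[:5]])
E
```

```text
scene blue [391. 210.] [array([635.853,  -2.113]), array([192.558,  88.813]), np.float64(89.957)]
scene red [332. 173.] [array([587.791, 223.364]), array([ 88.732, 193.687]), np.float64(6.509)]
scene red [312. 265.] [array([349.588, -83.125]), array([98.494, 26.624]), np.float64(9.709)]
scene wood [614. 382.] [array([ 680.741, -610.732]), array([60.73 , 96.835]), np.float64(27.345)]
scene wood [428. 268.] [array([ 575.683, -228.009]), array([90.206, 87.251]), np.float64(80.322)]
scene wood [574. 389.] [array([ 604.132, -589.649]), array([51.887, 51.304]), np.float64(78.591)]
scene sauce [384. 327.] [array([ 383.387, -314.831]), array([40.303, 47.416]), np.float64(60.138)]
scene sauce [354. 272.] [array([ 410.847, -164.489]), array([39.892, 44.616]), np.float64(78.964)]
salt_shaker [([299.0, 189.0], 0.67, [0.44, 0.153])]
sauce_cup_a [([384.0, 328.0], 0.95, [0.386, -0.314]), ([351.0, 270.0], 0.81, [0.415, -0.149]), ([423.0, 310.0], 0.58, [0.484, -0.317]), ([295.0, 231.0], 0.55, [0.365, 0.033])]
empty_cup_a [([327.0, 212.0], 0.74, [0.472, 0.057]), ([260.0, 173.0], 0.56, [0.394, 0.31])]

[... 957 characters left out ...]
309.0, 214.0], 0.64, [0.481, 0.056])]
wrist blue [390. 151.] [array([642.049,   4.786]), array([184.676,  83.42 ]), np.float64(89.86)]
wrist red [355.  10.] [array([604.339, 143.306]), array([83.442, 20.238]), np.float64(0.068)]
wrist red [125. 236.] [array([346.884, -82.565]), array([93.161, 20.071]), np.float64(9.545)]
wrist wood [334. 339.] [array([ 585.055, -217.013]), array([84.984, 80.765]), np.float64(80.274)]
salt_shaker [([134.0, 235.0], 0.63, [0.379, -0.066]), ([193.0, 1.0], 0.55, [0.464, 0.146])]
sauce_cup_a [([105.0, 144.0], 0.94, [0.352, 0.022]), ([165.0, 298.0], 0.44, [0.387, -0.158]), ([254.0, 381.0], 0.44, [0.483, -0.281])]
empty_cup_a [([210.0, 121.0], 0.64, [0.461, 0.045])]
```

Emit:
{"name": "jog_arm", "arguments": {"moves": [{"slide": [-163, -161, 80], "fingers": 0}, {"slide": [-163, -161, 80], "fingers": 0}, {"slide": [-163, -161, 80], "fingers": 0}, {"slide": [-163, -161, 80], "fingers": 0}, {"slide": [-163, -161, 80], "fingers": 0}, {"slide": [-163, -161, 80], "fingers": 0}, {"slide": [-163, -161, 80], "fingers": 0}, {"slide": [-163, -161, 80], "fingers": 0}, {"slide": [-163, -161, 80], "fingers": 0}, {"slide": [-163, -161, 80], "fingers": 0}], "squeeze": 30}}

```text
schema error: expected keys fingers, slide, angular
```

```bash
cat > look.py <<'E'
from h import *
import sys
s=get_state(); p=read_camera("wrist"); save(p,sys.argv[1]); print(s["tcp_pos"].round(4),s["clock"],s["orientation"].round(4))
for n,z in [("sauce",.03),("wood",.018),("blue",.011),("red",.011)]:
    for b in blobs(p,n)[:3]: print(n,b.mean(0).round(),b.min(0),b.max(0),rect(p,b,z,s))
for n in sys.argv[2:]:
    for z,f in [(.02,look_for),(0,tip_of)]:
        print(n,z,[(np.round(d["point"]).tolist(),round(d["p"],2),pix2w(p,d["point"],z,s)[:2].round(3).tolist()) for d in f(n,p)[:3]])
E
python3 look.py w1 sauce_cup_a
```

```text
[ 0.5751 -0.      0.2423] 1.95 [0.     0.7071 0.7071 0.    ]
wood [335. 338.] [298 309] [372 370] [array([ 585.218, -215.664]), array([87.985, 80.822]), np.float64(80.458)]
blue [390. 151.] [349  65] [437 240] [array([642.196,   4.723]), array([184.699,  83.248]), np.float64(89.94)]
red [355.  10.] [312   0] [402  24] [array([604.37 , 143.289]), array([83.441, 20.238]), np.float64(0.07)]
red [125. 236.] [ 85 224] [164 249] [array([346.902, -82.505]), array([93.12 , 20.469]), np.float64(9.317)]
sauce_cup_a 0.02 [([106.0, 142.0], 0.92, [0.354, 0.024]), ([254.0, 383.0], 0.58, [0.483, -0.283]), ([164.0, 299.0], 0.44, [0.387, -0.159])]
sauce_cup_a 0 [([122.0, 142.0], 0.97, [0.358, 0.021]), ([261.0, 391.0], 0.64, [0.486, -0.318])]
```

Emit:
{"name": "jog_arm", "arguments": {"moves": [{"slide": [-163, -161, 80], "angular": [0, 0, 0], "fingers": 0}, {"slide": [-163, -161, 80], "angular": [0, 0, 0], "fingers": 0}, {"slide": [-163, -161, 80], "angular": [0, 0, 0], "fingers": 0}, {"slide": [-163, -161, 80], "angular": [0, 0, 0], "fingers": 0}, {"slide": [-163, -161, 80], "angular": [0, 0, 0], "fingers": 0}, {"slide": [-163, -161, 80], "angular": [0, 0, 0], "fingers": 0}, {"slide": [-163, -161, 80], "angular": [0, 0, 0], "fingers": 0}, {"slide": [-163, -161, 80], "angular": [0, 0, 0], "fingers": 0}, {"slide": [-163, -161, 80], "angular": [0, 0, 0], "fingers": 0}], "squeeze": 30}}

```text
clock: 2.85
tcp_pos: [0.4145, -0.1633, 0.1628]
orientation: [0.001, 0.707, 0.707, 0.0]
wrist_force: [0.6, 0.3, -1.1]
finger_gap: 0.0857
grip_force: 0.0
```

```bash
python3 look.py w1 sauce_cup_a
```

```text
[ 0.4145 -0.1633  0.1628] 2.85 [5.000e-04 7.074e-01 7.068e-01 4.000e-04]
sauce [325. 187.] [294 158] [355 217] [array([ 413.784, -161.281]), array([47.803, 47.672]), np.float64(89.87)]
sauce [295. 346.] [268 328] [321 365] [array([ 386.332, -311.462]), array([43.336, 44.405]), np.float64(37.099)]
wood [515. 243.] [458 195] [579 294] [array([ 580.047, -218.455]), array([83.415, 87.379]), np.float64(80.128)]
blue [595.  52.] [557   0] [639  94] [array([627.38 , -57.304]), array([66.022, 66.797]), np.float64(89.881)]
blue [620.  37.] [594   7] [639  67] [array([632.761, -50.372]), array([34.051, 41.942]), np.float64(14.363)]
red [243.  81.] [180  60] [302 101] [array([350.079, -81.797]), array([94.291, 17.761]), np.float64(9.373)]
sauce_cup_a 0.02 [([405.0, 346.0], 0.75, [0.49, -0.32]), ([326.0, 190.0], 0.73, [0.415, -0.166]), ([294.0, 344.0], 0.57, [0.384, -0.318])]
sauce_cup_a 0 [([326.0, 180.0], 0.96, [0.415, -0.163]), ([399.0, 325.0], 0.9, [0.488, -0.312]), ([295.0, 329.0], 0.71, [0.383, -0.317])]
```

View pics/w1.png

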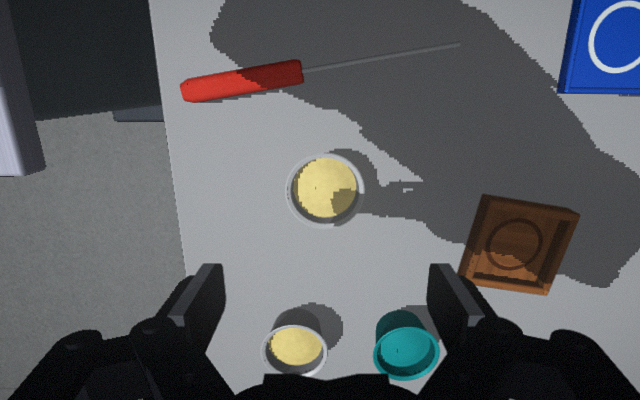

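Emit:
{"name": "jog_arm", "arguments": {"moves": [{"slide": [0, 0, 40], "angular": [0, 0, 0], "fingers": 0}, {"slide": [0, 0, 80], "angular": [0, 0, 0], "fingers": 0}, {"slide": [0, 0, 115], "angular": [0, 0, 0], "fingers": 0}, {"slide": [0, 0, 140], "angular": [0, 0, 0], "fingers": 0}, {"slide": [0, 0, 140], "angular": [0, 0, 0], "fingers": 0}, {"slide": [0, 0, 140], "angular": [0, 0, 0], "fingers": 0.6}, {"slide": [0, 0, 140], "angular": [0, 0, 0], "fingers": 0.6}, {"slide": [0, 0, 140], "angular": [0, 0, 0], "fingers": 0.6}, {"slide": [0, 0, 140], "angular": [0, 0, 0], "fingers": 0.6}], "squeeze": 30}}

```text
clock: 3.75
tcp_pos: [0.4159, -0.1637, 0.0246]
orientation: [0.002, 0.707, 0.707, 0.001]
wrist_force: [-0.7, 0.8, 3.4]
finger_gap: 0.0531
grip_force: 30.9
```

Emit:
{"name": "jog_arm", "arguments": {"moves": [{"slide": [0, 0, -15], "angular": [0, 0, 0], "fingers": 0.6}, {"slide": [0, 0, -30], "angular": [0, 0, 0], "fingers": 0.6}, {"slide": [0, 0, -55], "angular": [0, 0, 0], "fingers": 0.6}, {"slide": [0, 0, -60], "angular": [0, 0, 0], "fingers": 0.6}], "squeeze": 30}}

```text
clock: 4.08
tcp_pos: [0.4168, -0.1646, 0.087]
orientation: [0.004, 0.707, 0.707, 0.001]
wrist_force: [0.2, -0.7, -0.5]
finger_gap: 0.0527
grip_force: 31.7
```

```bash
python3 look.py w2
```

```text
[ 0.4168 -0.1646  0.087 ] 4.0833 [0.0038 0.707  0.7072 0.0009]
sauce [326. 277.] [267 231] [384 326] [array([ 417.01 , -199.005]), array([65.731, 70.864]), np.float64(89.627)]
wood [559. 279.] [495 226] [639 351] [array([ 578.235, -217.124]), array([84.806, 90.788]), np.float64(79.834)]
blue [636.  74.] [630  50] [639  93] [array([591.875, -78.581]), array([ 5.225, 23.79 ]), np.float64(14.971)]
red [207.  77.] [120  47] [290 105] [array([349.755, -81.848]), array([95.717, 18.121]), np.float64(9.368)]
```

View pics/w2.png

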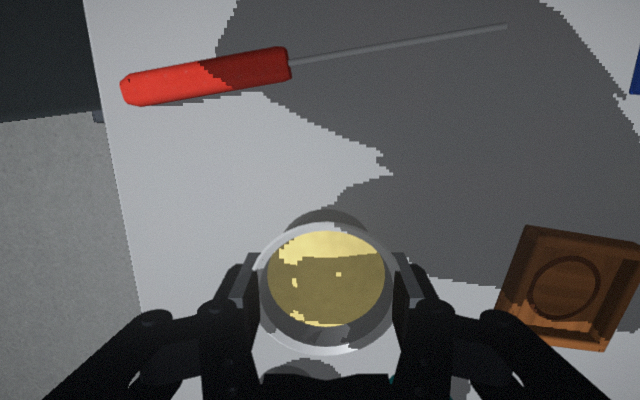

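Emit:
{"name": "jog_arm", "arguments": {"moves": [{"slide": [14, 14, -10], "angular": [0, 0, 0], "fingers": 0.6}, {"slide": [36, 36, -15], "angular": [0, 0, 0], "fingers": 0.6}, {"slide": [64, 65, -15], "angular": [0, 0, 0], "fingers": 0.6}, {"slide": [92, 94, -15], "angular": [0, 0, 0], "fingers": 0.6}, {"slide": [120, 122, -15], "angular": [0, 0, 0], "fingers": 0.6}, {"slide": [148, 150, -15], "angular": [0, 0, 0], "fingers": 0.6}, {"slide": [176, 178, -15], "angular": [0, 0, 0], "fingers": 0.6}, {"slide": [200, 203, -15], "angular": [0, 0, 0], "fingers": 0.6}, {"slide": [214, 218, -15], "angular": [0, 0, 0], "fingers": 0.6}, {"slide": [219, 224, -15], "angular": [0, 0, 0], "fingers": 0.6}], "squeeze": 30}}

```text
clock: 4.97
tcp_pos: [0.6404, 0.0587, 0.097]
orientation: [0.001, 0.706, 0.708, 0.001]
wrist_force: [0.7, -0.3, -0.1]
finger_gap: 0.0528
grip_force: 31.8
```

```bash
python3 look.py w3
```

```text
[0.6404 0.0587 0.097 ] 4.9667 [6.000e-04 7.060e-01 7.082e-01 9.000e-04]
sauce [325. 277.] [267 231] [384 326] [array([640.5  ,  18.631]), array([74.525, 68.966]), np.float64(0.053)]
blue [330. 188.] [264 150] [395 248] [array([642.841,  66.063]), array([66.163, 82.707]), np.float64(89.289)]
blue [326. 365.] [273 335] [383 385] [array([642.695, -62.628]), array([83.365, 44.149]), np.float64(2.511)]
blue [330. 201.] [297 181] [361 220] [array([643.286,  66.822]), array([25.3  , 41.734]), np.float64(86.043)]
red [259.  46.] [180   0] [336  91] [array([603.383, 162.556]), array([82.304, 49.06 ]), np.float64(6.229)]
red [257.  18.] [220   0] [294  48] [array([602.21 , 170.018]), array([24.621, 41.2  ]), np.float64(89.882)]
red [ 11. 368.] [  0 353] [ 27 385] [array([394.81 , -75.047]), array([38.123, 20.899]), np.float64(72.859)]
```

View pics/w3.png

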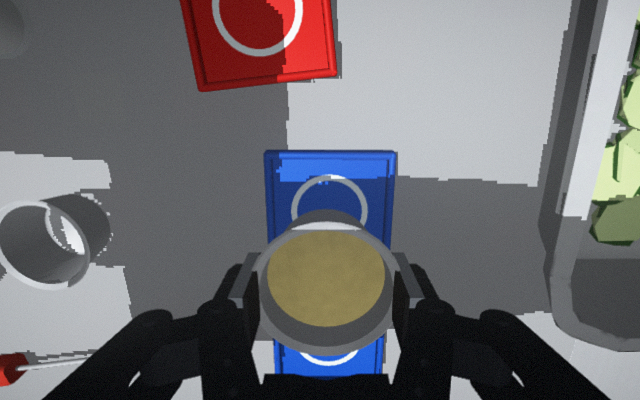

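Emit:
{"name": "jog_arm", "arguments": {"moves": [{"slide": [-1, 2, 25], "angular": [0, 0, 0], "fingers": 0.6}, {"slide": [-1, 2, 45], "angular": [0, 0, 0], "fingers": 0.6}, {"slide": [-1, 2, 58], "angular": [0, 0, 0], "fingers": 0.6}, {"slide": [-1, 2, 65], "angular": [0, 0, 0], "fingers": 0.6}, {"slide": [-1, 2, 68], "angular": [0, 0, 0], "fingers": 0.6}, {"slide": [-1, 2, 68], "angular": [0, 0, 0], "fingers": 0.6}], "squeeze": 30}}

```text
clock: 5.52
tcp_pos: [0.6388, 0.0541, 0.0295]
orientation: [-0.0, 0.707, 0.707, -0.001]
wrist_force: [0.5, -0.1, 0.0]
finger_gap: 0.0532
grip_force: 31.8
```

Emit:
{"name": "jog_arm", "arguments": {"moves": [{"slide": [0, 0, 1], "angular": [0, 0, 0], "fingers": 0.3}, {"slide": [0, 0, 1], "angular": [0, 0, 0], "fingers": 0}, {"slide": [0, 0, 1], "angular": [0, 0, 0], "fingers": 0}, {"slide": [0, 0, 1], "angular": [0, 0, 0], "fingers": 0}, {"slide": [0, 0, -15], "angular": [0, 0, 0], "fingers": 0}, {"slide": [0, 0, -50], "angular": [0, 0, 0], "fingers": 0}, {"slide": [0, 0, -90], "angular": [0, 0, 0], "fingers": 0}, {"slide": [0, 0, -110], "angular": [0, 0, 0], "fingers": 0}]}}

```text
clock: 6.18
tcp_pos: [0.6418, 0.055, 0.1441]
orientation: [0.002, 0.707, 0.707, 0.002]
wrist_force: [0.9, -1.0, 0.8]
finger_gap: 0.0852
grip_force: 0.0
```

```bash
python3 look.py w4
```

```text
[0.6418 0.055  0.1441] 6.1833 [0.002  0.7071 0.7071 0.0018]
sauce [322. 196.] [288 166] [355 227] [array([639.311,  55.604]), array([46.668, 48.94 ]), np.float64(89.801)]
blue [326. 235.] [271 135] [381 341] [array([642.589,   5.134]), array([186.117,  82.75 ]), np.float64(89.885)]
red [267.  43.] [202   0] [331  85] [array([602.995, 165.43 ]), array([82.49 , 55.204]), np.float64(6.245)]
red [266.  20.] [235   0] [296  49] [array([601.835, 172.941]), array([30.588, 41.428]), np.float64(89.777)]
red [ 30. 330.] [  0 316] [ 62 346] [array([371.888, -77.61 ]), array([70.172, 25.761]), np.float64(9.663)]
```

View pics/w4.png

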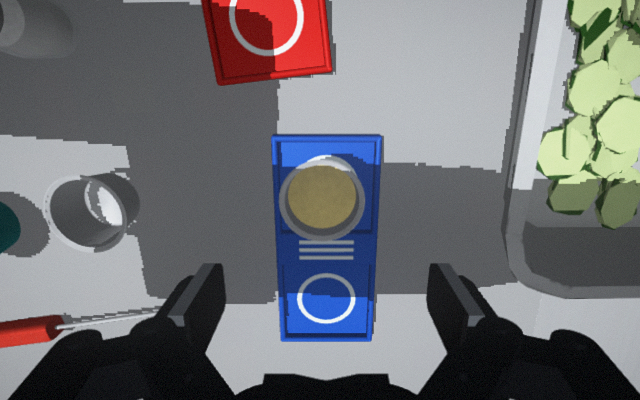

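Emit:
{"name": "jog_arm", "arguments": {"moves": [{"slide": [-369, -254, 0], "angular": [0, 0, 0], "fingers": 0}, {"slide": [-369, -254, 0], "angular": [0, 0, 0], "fingers": 0}, {"slide": [-369, -254, 0], "angular": [0, 0, 0], "fingers": 0}, {"slide": [-369, -254, 0], "angular": [0, 0, 0], "fingers": 0}, {"slide": [-369, -254, 0], "angular": [0, 0, 0], "fingers": 0}, {"slide": [-369, -254, 0], "angular": [0, 0, 0], "fingers": 0}, {"slide": [-369, -254, 0], "angular": [0, 0, 0], "fingers": 0}, {"slide": [-369, -254, 0], "angular": [0, 0, 0], "fingers": 0}, {"slide": [-369, -254, 0], "angular": [0, 0, 0], "fingers": 0}, {"slide": [-369, -254, 0], "angular": [0, 0, 0], "fingers": 0}]}}

```text
clock: 7.07
tcp_pos: [0.4025, -0.2896, 0.1396]
orientation: [0.001, 0.707, 0.707, 0.0]
wrist_force: [0.9, -0.1, -0.3]
finger_gap: 0.0853
grip_force: 0.0
```

```bash
python3 look.py w5 | grep -v -e red -e blue
```

```text
[ 0.4025 -0.2896  0.1396] 7.0667 [5.000e-04 7.070e-01 7.072e-01 0.000e+00]
sauce [303. 229.] [271 200] [336 258] [array([ 386.185, -312.738]), array([46.311, 47.972]), np.float64(89.928)]
wood [579. 101.] [512  31] [639 167] [array([ 582.995, -222.04 ]), array([80.3 , 80.98]), np.float64(80.276)]
```

Emit:
{"name": "jog_arm", "arguments": {"moves": [{"slide": [-25, -17, 0], "angular": [0, 0, 0], "fingers": 0}, {"slide": [-25, -17, 10], "angular": [0, 0, 0], "fingers": 0}, {"slide": [-25, -17, 50], "angular": [0, 0, 0], "fingers": 0}, {"slide": [-25, -17, 88], "angular": [0, 0, 0], "fingers": 0}, {"slide": [-25, -17, 117], "angular": [0, 0, 0], "fingers": 0}, {"slide": [-25, -17, 117], "angular": [0, 0, 0], "fingers": 0}, {"slide": [-25, -17, 117], "angular": [0, 0, 0], "fingers": 0.6}, {"slide": [-25, -17, 117], "angular": [0, 0, 0], "fingers": 0.6}, {"slide": [-25, -17, 117], "angular": [0, 0, 0], "fingers": 0.6}, {"slide": [-25, -17, 117], "angular": [0, 0, 0], "fingers": 0.6}], "squeeze": 30}}

```text
clock: 7.95
tcp_pos: [0.3883, -0.3142, 0.0248]
orientation: [0.002, 0.707, 0.707, 0.0]
wrist_force: [0.1, 1.9, 4.3]
finger_gap: 0.0562
grip_force: 31.1
```

Emit:
{"name": "jog_arm", "arguments": {"moves": [{"slide": [0, 0, 0], "angular": [0, 0, 0], "fingers": 0.6}, {"slide": [0, 0, 0], "angular": [0, 0, 0], "fingers": 0.6}, {"slide": [0, 0, -15], "angular": [0, 0, 0], "fingers": 0.6}, {"slide": [0, 0, -30], "angular": [0, 0, 0], "fingers": 0.6}, {"slide": [0, 0, -55], "angular": [0, 0, 0], "fingers": 0.6}, {"slide": [0, 0, -75], "angular": [0, 0, 0], "fingers": 0.6}, {"slide": [0, 0, -75], "angular": [0, 0, 0], "fingers": 0.6}]}}

```text
clock: 8.53
tcp_pos: [0.3894, -0.316, 0.1027]
orientation: [0.005, 0.707, 0.707, -0.0]
wrist_force: [0.8, -0.9, -1.2]
finger_gap: 0.0563
grip_force: 32.1
```

```bash
python3 look.py w6|grep -e sauce -e '\[ 0'
```

```text
[ 0.3894 -0.316   0.1027] 8.5333 [ 4.800e-03  7.070e-01  7.072e-01 -3.000e-04]
sauce [325. 280.] [267 234] [383 329] [array([ 389.392, -362.594]), array([71.897, 76.445]), np.float64(89.626)]
```

View pics/w6.png

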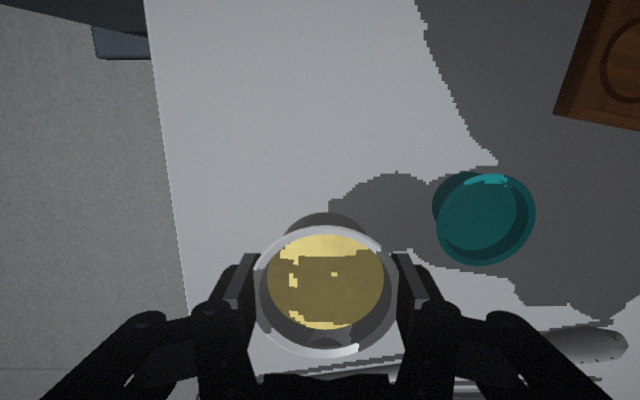

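Emit:
{"name": "jog_arm", "arguments": {"moves": [{"slide": [8, 8, 0], "angular": [0, 0, 0], "fingers": 0.6}, {"slide": [27, 26, 0], "angular": [0, 0, 0], "fingers": 0.6}, {"slide": [53, 51, 0], "angular": [0, 0, 0], "fingers": 0.6}, {"slide": [82, 79, 0], "angular": [0, 0, 0], "fingers": 0.6}, {"slide": [112, 107, 0], "angular": [0, 0, 0], "fingers": 0.6}, {"slide": [141, 135, 0], "angular": [0, 0, 0], "fingers": 0.6}, {"slide": [170, 163, 0], "angular": [0, 0, 0], "fingers": 0.6}, {"slide": [200, 191, 0], "angular": [0, 0, 0], "fingers": 0.6}, {"slide": [229, 219, 0], "angular": [0, 0, 0], "fingers": 0.6}, {"slide": [250, 240, 0], "angular": [0, 0, 0], "fingers": 0.6}]}}

```text
clock: 9.42
tcp_pos: [0.6281, -0.0593, 0.096]
orientation: [-0.001, 0.706, 0.708, 0.0]
wrist_force: [0.0, -0.7, -0.6]
finger_gap: 0.0564
grip_force: 32.2
```

Emit:
{"name": "jog_arm", "arguments": {"moves": [{"slide": [12, 11, 0], "angular": [0, 0, 0], "fingers": 0.6}, {"slide": [16, 15, 5], "angular": [0, 0, 0], "fingers": 0.6}, {"slide": [16, 15, 30], "angular": [0, 0, 0], "fingers": 0.6}, {"slide": [16, 15, 50], "angular": [0, 0, 0], "fingers": 0.6}, {"slide": [16, 15, 60], "angular": [0, 0, 0], "fingers": 0.6}, {"slide": [16, 15, 67], "angular": [0, 0, 0], "fingers": 0.6}, {"slide": [16, 15, 68], "angular": [0, 0, 0], "fingers": 0.6}, {"slide": [16, 15, 68], "angular": [0, 0, 0], "fingers": 0.6}]}}

```text
clock: 10.08
tcp_pos: [0.6413, -0.0476, 0.0293]
orientation: [-0.0, 0.707, 0.707, -0.0]
wrist_force: [-0.1, 0.6, -0.7]
finger_gap: 0.0562
grip_force: 32.2
```

Emit:
{"name": "jog_arm", "arguments": {"moves": [{"slide": [0, 0, 1], "angular": [0, 0, 0], "fingers": 0.3}, {"slide": [0, 0, 1], "angular": [0, 0, 0], "fingers": 0}, {"slide": [0, 0, 1], "angular": [0, 0, 0], "fingers": 0}, {"slide": [0, 0, 1], "angular": [0, 0, 0], "fingers": 0}, {"slide": [0, 0, -15], "angular": [0, 0, 0], "fingers": 0}, {"slide": [0, 0, -50], "angular": [0, 0, 0], "fingers": 0}, {"slide": [0, 0, -90], "angular": [0, 0, 0], "fingers": 0}, {"slide": [0, 0, -130], "angular": [0, 0, 0], "fingers": 0}, {"slide": [0, 0, -130], "angular": [0, 0, 0], "fingers": 0}]}}

```text
clock: 10.83
tcp_pos: [0.6464, -0.048, 0.169]
orientation: [0.006, 0.707, 0.707, 0.004]
wrist_force: [1.1, -0.7, 0.7]
finger_gap: 0.0854
grip_force: 0.0
```

Emit:
{"name": "jog_arm", "arguments": {"moves": [{"slide": [97, -175, 0], "angular": [0, 0, 0], "fingers": 0}, {"slide": [97, -175, 0], "angular": [0, 0, 0], "fingers": 0}, {"slide": [97, -175, 0], "angular": [0, 0, 0], "fingers": 0}, {"slide": [97, -175, 0], "angular": [0, 0, 0], "fingers": 0}, {"slide": [97, -175, 0], "angular": [0, 0, 0], "fingers": 0}, {"slide": [97, -175, 0], "angular": [0, 0, 0], "fingers": 0}, {"slide": [97, -175, 0], "angular": [0, 0, 0], "fingers": 0}]}}

```text
clock: 11.42
tcp_pos: [0.4655, 0.0506, 0.1597]
orientation: [0.0, 0.706, 0.708, 0.0]
wrist_force: [0.2, -0.3, 1.5]
finger_gap: 0.0855
grip_force: 0.0
```

```bash
python3 look.py w7 empty_cup_a salt_shaker
```

```text
[0.4655 0.0506 0.1597] 11.4167 [4.000e-04 7.065e-01 7.077e-01 3.000e-04]
sauce [550. 186.] [522 155] [579 215] [array([639.837,  55.36 ]), array([44.603, 46.646]), np.float64(12.235)]
sauce [529. 302.] [503 280] [555 323] [array([642.36 , -49.271]), array([43.577, 43.841]), np.float64(89.332)]
blue [525. 208.] [470 127] [597 316] [array([639.218,  10.264]), array([175.698,  86.392]), np.float64(89.855)]
red [506.  40.] [451   0] [568  79] [array([599.776, 165.058]), array([84.941, 54.553]), np.float64(6.411)]
red [508.  18.] [480   0] [537  45] [array([597.217, 172.994]), array([41.582, 29.917]), np.float64(0.793)]
red [234. 317.] [215 303] [251 330] [array([377.23 , -77.229]), array([37.827, 26.073]), np.float64(9.059)]
empty_cup_a 0.02 [([328.0, 202.0], 0.86, [0.467, 0.039])]
empty_cup_a 0 [([328.0, 187.0], 0.97, [0.467, 0.046])]
salt_shaker 0.02 [([302.0, 19.0], 0.84, [0.449, 0.173])]
salt_shaker 0 [([299.0, 24.0], 0.6, [0.446, 0.173])]
```

View pics/w7.png

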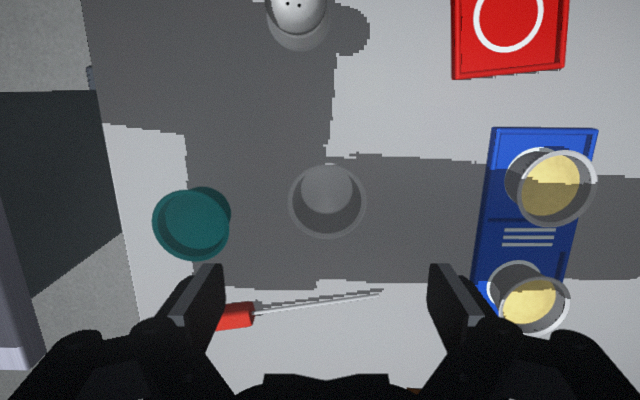

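Emit:
{"name": "jog_arm", "arguments": {"moves": [{"slide": [-4, 0, 35], "angular": [0, 0, 0], "fingers": 0}, {"slide": [-4, 0, 75], "angular": [0, 0, 0], "fingers": 0}, {"slide": [-4, 0, 112], "angular": [0, 0, 0], "fingers": 0}, {"slide": [-4, 0, 137], "angular": [0, 0, 0], "fingers": 0}, {"slide": [-4, 0, 137], "angular": [0, 0, 0], "fingers": 0}, {"slide": [-4, 0, 137], "angular": [0, 0, 0], "fingers": 0.6}, {"slide": [-4, 0, 137], "angular": [0, 0, 0], "fingers": 0.6}, {"slide": [-4, 0, 137], "angular": [0, 0, 0], "fingers": 0.6}, {"slide": [-4, 0, 137], "angular": [0, 0, 0], "fingers": 0.6}, {"slide": [-4, 0, 137], "angular": [0, 0, 0], "fingers": 0.6}]}}

```text
clock: 12.5
tcp_pos: [0.469, 0.0455, 0.0244]
orientation: [0.002, 0.707, 0.707, 0.001]
wrist_force: [0.6, -0.2, 7.3]
finger_gap: 0.0528
grip_force: 31.6
```

Emit:
{"name": "jog_arm", "arguments": {"moves": [{"slide": [0, 0, 0], "angular": [0, 0, 0], "fingers": 0.6}, {"slide": [0, 0, -15], "angular": [0, 0, 0], "fingers": 0.6}, {"slide": [0, 0, -35], "angular": [0, 0, 0], "fingers": 0.6}, {"slide": [0, 0, -65], "angular": [0, 0, 0], "fingers": 0.6}, {"slide": [0, 0, -95], "angular": [0, 0, 0], "fingers": 0.6}, {"slide": [0, 0, -95], "angular": [0, 0, 0], "fingers": 0.6}]}}

```text
clock: 13.0
tcp_pos: [0.4708, 0.0457, 0.1235]
orientation: [0.004, 0.707, 0.707, 0.004]
wrist_force: [0.9, 0.3, -0.8]
finger_gap: 0.0531
grip_force: 31.9
```

Emit:
{"name": "jog_arm", "arguments": {"moves": [{"slide": [5, 15, 0], "angular": [0, 0, 0], "fingers": 0.6}, {"slide": [20, 45, 0], "angular": [0, 0, 0], "fingers": 0.6}, {"slide": [42, 80, 0], "angular": [0, 0, 0], "fingers": 0.6}, {"slide": [75, 105, 0], "angular": [0, 0, 0], "fingers": 0.6}, {"slide": [105, 119, 0], "angular": [0, 0, 0], "fingers": 0.6}, {"slide": [140, 119, 0], "angular": [0, 0, 0], "fingers": 0.6}, {"slide": [178, 119, 0], "angular": [0, 0, 0], "fingers": 0.6}, {"slide": [210, 119, 0], "angular": [0, 0, 0], "fingers": 0.6}, {"slide": [225, 119, 0], "angular": [0, 0, 0], "fingers": 0.6}, {"slide": [230, 119, 0], "angular": [0, 0, 0], "fingers": 0.6}]}}

```text
clock: 13.83
tcp_pos: [0.5855, 0.2786, 0.1175]
orientation: [0.0, 0.706, 0.708, 0.001]
wrist_force: [0.4, -0.7, -0.6]
finger_gap: 0.0531
grip_force: 31.9
```

```bash
python3 look.py w8
```

```text
[0.5855 0.2786 0.1175] 13.8333 [1.000e-04 7.058e-01 7.084e-01 5.000e-04]
wood [42.  4.] [30  0] [55 13] [array([417.807, 402.697]), array([ 7.016, 15.182]), np.float64(89.002)]
red [333. 182.] [264 129] [392 252] [array([589.334, 280.186]), array([82.138, 91.56 ]), np.float64(6.405)]
red [330. 191.] [301 163] [359 216] [array([588.761, 287.306]), array([38.44 , 41.003]), np.float64(88.005)]
red [380. 348.] [354 327] [398 357] [array([632.651, 149.478]), array([43.36 , 21.633]), np.float64(43.657)]
```

View pics/w8.png

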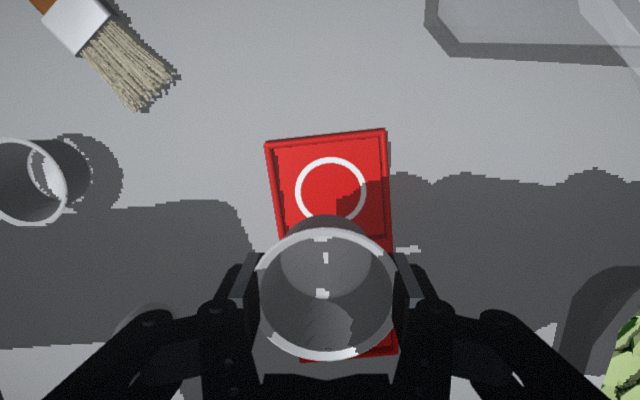

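Emit:
{"name": "jog_arm", "arguments": {"moves": [{"slide": [7, 3, 15], "angular": [0, 0, 0], "fingers": 0.6}, {"slide": [7, 3, 45], "angular": [0, 0, 0], "fingers": 0.6}, {"slide": [7, 3, 70], "angular": [0, 0, 0], "fingers": 0.6}, {"slide": [7, 3, 82], "angular": [0, 0, 0], "fingers": 0.6}, {"slide": [7, 3, 88], "angular": [0, 0, 0], "fingers": 0.6}, {"slide": [7, 3, 88], "angular": [0, 0, 0], "fingers": 0.6}, {"slide": [7, 3, 89], "angular": [0, 0, 0], "fingers": 0.3}, {"slide": [7, 3, 89], "angular": [0, 0, 0], "fingers": 0}, {"slide": [7, 3, 89], "angular": [0, 0, 0], "fingers": 0}, {"slide": [7, 3, 89], "angular": [0, 0, 0], "fingers": 0}]}}

```text
clock: 14.72
tcp_pos: [0.5893, 0.2825, 0.0287]
orientation: [0.0, 0.707, 0.707, 0.0]
wrist_force: [0.6, 0.0, 0.7]
finger_gap: 0.0853
grip_force: 0.0
```

Emit:
{"name": "jog_arm", "arguments": {"moves": [{"slide": [0, 0, -15], "angular": [0, 0, 0], "fingers": 0}, {"slide": [0, 0, -50], "angular": [0, 0, 0], "fingers": 0}, {"slide": [0, 0, -90], "angular": [0, 0, 0], "fingers": 0}, {"slide": [0, 0, -130], "angular": [0, 0, 0], "fingers": 0}, {"slide": [0, 0, -130], "angular": [0, 0, 0], "fingers": 0}]}}

```text
clock: 15.13
tcp_pos: [0.5932, 0.2843, 0.168]
orientation: [0.003, 0.707, 0.707, 0.006]
wrist_force: [1.8, 0.1, 1.8]
finger_gap: 0.0856
grip_force: 0.0
```

```bash
python3 look.py w9 empty_cup_a
```

```text
[0.5932 0.2843 0.168 ] 15.1333 [0.0033 0.707  0.7071 0.0065]
wood [78. 11.] [49  0] [105  36] [array([417.893, 419.809]), array([29.61 , 30.474]), np.float64(37.333)]
blue [372. 367.] [331 353] [412 390] [array([642.084,  83.394]), array([48.088, 83.302]), np.float64(88.94)]
red [324. 227.] [263 129] [377 329] [array([594.696, 233.044]), array([ 82.607, 185.977]), np.float64(6.386)]
empty_cup_a 0.02 [([64.0, 171.0], 0.92, [0.383, 0.298]), ([321.0, 197.0], 0.76, [0.591, 0.275])]
empty_cup_a 0 [([85.0, 163.0], 0.83, [0.388, 0.301]), ([317.0, 183.0], 0.79, [0.588, 0.281])]
```

View pics/w9.png

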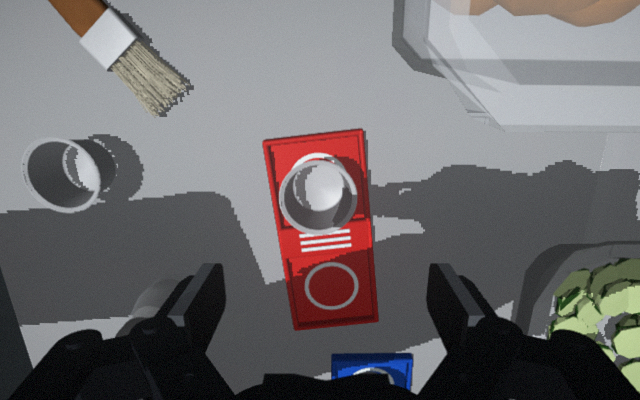

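Emit:
{"name": "jog_arm", "arguments": {"moves": [{"slide": [16, -202, 0], "angular": [0, 0, 0], "fingers": 0}, {"slide": [16, -202, 0], "angular": [0, 0, 0], "fingers": 0}, {"slide": [16, -202, 0], "angular": [0, 0, 0], "fingers": 0}, {"slide": [16, -202, 0], "angular": [0, 0, 0], "fingers": 0}, {"slide": [16, -202, 0], "angular": [0, 0, 0], "fingers": 0}, {"slide": [16, -202, 0], "angular": [0, 0, 0], "fingers": 0}, {"slide": [16, -202, 0], "angular": [0, 0, 0], "fingers": 0}]}}

```text
clock: 15.87
tcp_pos: [0.3837, 0.2982, 0.1567]
orientation: [-0.0, 0.706, 0.708, -0.002]
wrist_force: [0.5, -0.0, 0.7]
finger_gap: 0.0853
grip_force: 0.0
```

```bash
python3 look.py w10 empty_cup_a salt_shaker pastry_brush
```

```text
[0.3837 0.2982 0.1567] 15.8667 [-5.000e-04  7.063e-01  7.079e-01 -1.800e-03]
wood [359.  19.] [326   0] [395  54] [array([407.114, 423.171]), array([29.71 , 43.811]), np.float64(38.251)]
red [559. 238.] [509 149] [625 341] [array([590.531, 233.393]), array([ 86.782, 186.893]), np.float64(6.426)]
empty_cup_a 0.02 [([334.0, 194.0], 0.94, [0.39, 0.294]), ([587.0, 215.0], 0.57, [0.597, 0.277])]
empty_cup_a 0 [([566.0, 202.0], 0.88, [0.592, 0.281]), ([335.0, 180.0], 0.62, [0.391, 0.3])]
salt_shaker 0.02 [([402.0, 336.0], 0.87, [0.453, 0.157])]
salt_shaker 0 [([392.0, 304.0], 0.61, [0.446, 0.178])]
pastry_brush 0.02 [([395.0, 60.0], 0.7, [0.432, 0.393])]
pastry_brush 0 []
```

View pics/w10.png

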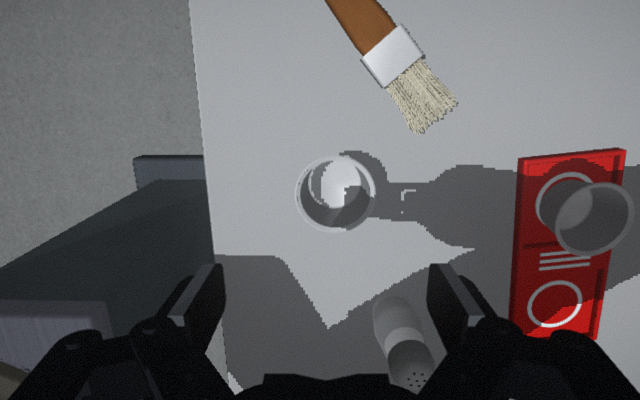

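Emit:
{"name": "jog_arm", "arguments": {"moves": [{"slide": [-1, 3, 35], "angular": [0, 0, 0], "fingers": 0}, {"slide": [-1, 3, 75], "angular": [0, 0, 0], "fingers": 0}, {"slide": [-1, 3, 112], "angular": [0, 0, 0], "fingers": 0}, {"slide": [-1, 3, 136], "angular": [0, 0, 0], "fingers": 0}, {"slide": [-1, 3, 136], "angular": [0, 0, 0], "fingers": 0}, {"slide": [-1, 3, 136], "angular": [0, 0, 0], "fingers": 0.6}, {"slide": [-1, 3, 136], "angular": [0, 0, 0], "fingers": 0.6}, {"slide": [-1, 3, 136], "angular": [0, 0, 0], "fingers": 0.6}, {"slide": [-1, 3, 136], "angular": [0, 0, 0], "fingers": 0.6}, {"slide": [-1, 3, 136], "angular": [0, 0, 0], "fingers": 0.6}]}}

```text
clock: 17.05
tcp_pos: [0.3914, 0.2985, 0.0246]
orientation: [0.001, 0.707, 0.707, 0.002]
wrist_force: [-0.8, -1.6, 7.9]
finger_gap: 0.0565
grip_force: 31.3
```

Emit:
{"name": "jog_arm", "arguments": {"moves": [{"slide": [0, 0, 0], "angular": [0, 0, 0], "fingers": 0.6}, {"slide": [0, 0, -15], "angular": [0, 0, 0], "fingers": 0.6}, {"slide": [0, 0, -35], "angular": [0, 0, 0], "fingers": 0.6}, {"slide": [0, 0, -65], "angular": [0, 0, 0], "fingers": 0.6}, {"slide": [0, 0, -95], "angular": [0, 0, 0], "fingers": 0.6}, {"slide": [0, 0, -110], "angular": [0, 0, 0], "fingers": 0.6}, {"slide": [0, 0, -110], "angular": [0, 0, 0], "fingers": 0.6}]}}

```text
clock: 17.63
tcp_pos: [0.393, 0.2996, 0.1377]
orientation: [0.001, 0.707, 0.707, 0.005]
wrist_force: [0.4, -0.6, -0.3]
finger_gap: 0.0565
grip_force: 32.0
```

Emit:
{"name": "jog_arm", "arguments": {"moves": [{"slide": [-8, 14, 0], "angular": [0, 0, 0], "fingers": 0.6}, {"slide": [-24, 43, 0], "angular": [0, 0, 0], "fingers": 0.6}, {"slide": [-43, 77, 0], "angular": [0, 0, 0], "fingers": 0.6}, {"slide": [-62, 111, 0], "angular": [0, 0, 0], "fingers": 0.6}, {"slide": [-81, 145, 0], "angular": [0, 0, 0], "fingers": 0.6}, {"slide": [-98, 176, 0], "angular": [0, 0, 0], "fingers": 0.6}, {"slide": [-110, 198, 0], "angular": [0, 0, 0], "fingers": 0.6}, {"slide": [-117, 210, 0], "angular": [0, 0, 0], "fingers": 0.6}, {"slide": [-117, 210, 0], "angular": [0, 0, 0], "fingers": 0.6}, {"slide": [-117, 210, 20], "angular": [0, 0, 0], "fingers": 0.6}]}}

```text
clock: 18.47
tcp_pos: [0.6029, 0.1806, 0.1156]
orientation: [0.002, 0.708, 0.707, 0.003]
wrist_force: [0.2, 0.0, 1.0]
finger_gap: 0.0564
grip_force: 32.1
```

Emit:
{"name": "jog_arm", "arguments": {"moves": [{"slide": [0, 0, 30], "angular": [0, 0, 0], "fingers": 0.6}, {"slide": [0, 0, 55], "angular": [0, 0, 0], "fingers": 0.6}, {"slide": [0, 0, 75], "angular": [0, 0, 0], "fingers": 0.6}, {"slide": [0, 0, 83], "angular": [0, 0, 0], "fingers": 0.6}, {"slide": [0, 0, 83], "angular": [0, 0, 0], "fingers": 0.6}, {"slide": [0, 0, 84], "angular": [0, 0, 0], "fingers": 0.3}, {"slide": [0, 0, 84], "angular": [0, 0, 0], "fingers": 0}, {"slide": [0, 0, 84], "angular": [0, 0, 0], "fingers": 0}, {"slide": [0, 0, 84], "angular": [0, 0, 0], "fingers": 0}]}}

```text
clock: 19.22
tcp_pos: [0.6002, 0.181, 0.029]
orientation: [0.0, 0.707, 0.707, 0.001]
wrist_force: [-0.2, -0.2, -0.0]
finger_gap: 0.0854
grip_force: 0.0
```

Emit:
{"name": "jog_arm", "arguments": {"moves": [{"slide": [0, 0, -15], "angular": [0, 0, 0], "fingers": 0}, {"slide": [0, 0, -50], "angular": [0, 0, 0], "fingers": 0}, {"slide": [0, 0, -90], "angular": [0, 0, 0], "fingers": 0}, {"slide": [0, 0, -130], "angular": [0, 0, 0], "fingers": 0}, {"slide": [0, 0, -150], "angular": [0, 0, 0], "fingers": 0}, {"slide": [0, 0, -150], "angular": [0, 0, 0], "fingers": 0}]}}

```text
clock: 19.72
tcp_pos: [0.6032, 0.1814, 0.1855]
orientation: [0.003, 0.707, 0.707, 0.005]
wrist_force: [1.4, -0.2, 0.6]
finger_gap: 0.0854
grip_force: 0.0
```

Emit:
{"name": "jog_arm", "arguments": {"moves": [{"slide": [-6, -154, 0], "angular": [0, 0, 0], "fingers": 0}, {"slide": [-6, -154, 0], "angular": [0, 0, 0], "fingers": 0}, {"slide": [-6, -154, 0], "angular": [0, 0, 0], "fingers": 0}, {"slide": [-6, -154, 0], "angular": [0, 0, 0], "fingers": 0}, {"slide": [-6, -154, 0], "angular": [0, 0, 0], "fingers": 0}, {"slide": [-6, -154, 0], "angular": [0, 0, 0], "fingers": 0}]}}

```text
clock: 20.22
tcp_pos: [0.4442, 0.1748, 0.1784]
orientation: [0.0, 0.707, 0.707, 0.0]
wrist_force: [0.6, 0.6, 0.5]
finger_gap: 0.0855
grip_force: 0.0
```

```bash
python3 look.py w11 salt_shaker empty_cup_a
```

```text
[0.4442 0.1748 0.1784] 20.2167 [0.     0.7068 0.7074 0.    ]
sauce [535. 309.] [510 289] [558 328] [array([640.992,  54.489]), array([47.267, 40.125]), np.float64(52.186)]
blue [522. 275.] [481 253] [575 318] [array([639.269,  66.532]), array([86.862, 72.102]), np.float64(0.566)]
red [490. 103.] [452   0] [557 221] [array([592.349, 230.031]), array([ 85.005, 181.592]), np.float64(6.477)]
salt_shaker 0.02 [([333.0, 192.0], 0.94, [0.45, 0.166])]
salt_shaker 0 [([332.0, 177.0], 0.69, [0.45, 0.174])]
empty_cup_a 0.02 [([526.0, 44.0], 0.92, [0.597, 0.284]), ([516.0, 174.0], 0.63, [0.606, 0.182])]
empty_cup_a 0 [([499.0, 171.0], 0.86, [0.601, 0.18]), ([506.0, 50.0], 0.8, [0.592, 0.281])]
```

View pics/w11.png

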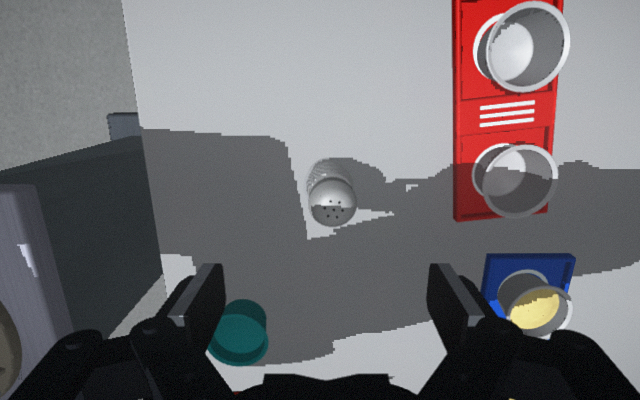

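Emit:
{"name": "jog_arm", "arguments": {"moves": [{"slide": [0, 3, 30], "angular": [0, 0, 0], "fingers": 0}, {"slide": [0, 3, 65], "angular": [0, 0, 0], "fingers": 0}, {"slide": [0, 3, 100], "angular": [0, 0, 0], "fingers": 0}, {"slide": [0, 3, 125], "angular": [0, 0, 0], "fingers": 0}, {"slide": [0, 3, 133], "angular": [0, 0, 0], "fingers": 0}, {"slide": [0, 3, 133], "angular": [0, 0, 0], "fingers": 0.8}, {"slide": [0, 3, 133], "angular": [0, 0, 0], "fingers": 0.8}, {"slide": [0, 3, 133], "angular": [0, 0, 0], "fingers": 0.8}, {"slide": [0, 3, 133], "angular": [0, 0, 0], "fingers": 0.8}, {"slide": [0, 3, 133], "angular": [0, 0, 0], "fingers": 0.8}]}}

```text
clock: 21.3
tcp_pos: [0.4505, 0.1751, 0.0474]
orientation: [0.001, 0.707, 0.707, 0.002]
wrist_force: [-0.7, -0.3, 4.1]
finger_gap: 0.0376
grip_force: 29.6
```

Emit:
{"name": "jog_arm", "arguments": {"moves": [{"slide": [0, 0, 0], "angular": [0, 0, 0], "fingers": 0.8}, {"slide": [0, 0, 0], "angular": [0, 0, 0], "fingers": 0.8}, {"slide": [0, 0, -15], "angular": [0, 0, 0], "fingers": 0.8}, {"slide": [0, 0, -45], "angular": [0, 0, 0], "fingers": 0.8}, {"slide": [0, 0, -80], "angular": [0, 0, 0], "fingers": 0.8}, {"slide": [0, 0, -100], "angular": [0, 0, 0], "fingers": 0.8}, {"slide": [0, 0, -100], "angular": [0, 0, 0], "fingers": 0.8}], "squeeze": 40}}

```text
clock: 21.88
tcp_pos: [0.4525, 0.1756, 0.1513]
orientation: [0.003, 0.707, 0.707, 0.005]
wrist_force: [1.6, 1.0, -0.6]
finger_gap: 0.0373
grip_force: 40.0
```

Emit:
{"name": "jog_arm", "arguments": {"moves": [{"slide": [-12, 4, -15], "angular": [0, 0, 0], "fingers": 0.8}, {"slide": [-38, 13, -20], "angular": [0, 0, 0], "fingers": 0.8}, {"slide": [-76, 26, -20], "angular": [0, 0, 0], "fingers": 0.8}, {"slide": [-114, 39, -20], "angular": [0, 0, 0], "fingers": 0.8}, {"slide": [-152, 52, -20], "angular": [0, 0, 0], "fingers": 0.8}, {"slide": [-190, 65, -20], "angular": [0, 0, 0], "fingers": 0.8}, {"slide": [-228, 78, -20], "angular": [0, 0, 0], "fingers": 0.8}, {"slide": [-266, 91, -20], "angular": [0, 0, 0], "fingers": 0.8}, {"slide": [-304, 104, -20], "angular": [0, 0, 0], "fingers": 0.8}, {"slide": [-340, 115, -20], "angular": [0, 0, 0], "fingers": 0.8}]}}

```text
clock: 22.72
tcp_pos: [0.5643, -0.1675, 0.1653]
orientation: [0.0, 0.707, 0.707, 0.0]
wrist_force: [0.9, 0.8, -0.8]
finger_gap: 0.0372
grip_force: 40.0
```

Emit:
{"name": "jog_arm", "arguments": {"moves": [{"slide": [-28, 10, 0], "angular": [0, 0, 0], "fingers": 0.8}, {"slide": [-47, 16, 0], "angular": [0, 0, 0], "fingers": 0.8}, {"slide": [-57, 19, 0], "angular": [0, 0, 0], "fingers": 0.8}, {"slide": [-57, 19, 0], "angular": [0, 0, 0], "fingers": 0.8}, {"slide": [-57, 19, 0], "angular": [0, 0, 0], "fingers": 0.8}]}}

```text
clock: 23.13
tcp_pos: [0.5823, -0.2217, 0.165]
orientation: [-0.001, 0.707, 0.707, 0.0]
wrist_force: [0.4, 0.1, -0.1]
finger_gap: 0.0372
grip_force: 40.0
```

Run:
```python
from h import *
s=get_state(); p=read_camera("wrist"); q=read_camera("side")
print(s["tcp_pos"],s["finger_gap"])
for b in blobs(p,"wood")[:2]: print(b.min(0),b.max(0),rect(p,b,.018,s))
u=w2pix(q,[s["tcp_pos"]])[0].astype(int); print(u)
x0=max(0,min(u[0]-80,480)); y0=max(0,min(u[1]-80,240))
c=cv2.resize(q["color"][y0:y0+160,x0:x0+160],(400,400),interpolation=cv2.INTER_CUBIC)
print(x0,y0)
m=np.hstack([p["color"][:,120:520],c]); cv2.imwrite("pics/m1.png",m[:,:,::-1])
```

```text
[ 0.58231381 -0.2217157   0.1649509 ] 0.03724595919775336
[275 128] [387 236] [array([ 585.212, -220.076]), array([81.532, 79.875]), np.float64(80.356)]
[397 226]
317 146
```

View pics/m1.png

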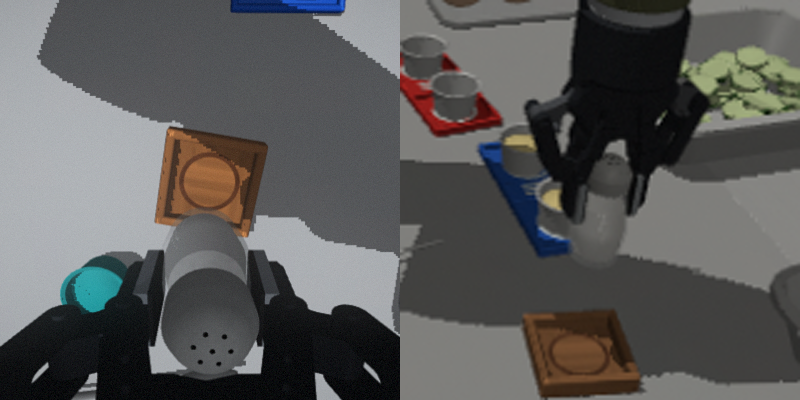

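Run:
```python
from h import *
s=get_state(); p=read_camera("wrist")
t=s["tcp_pos"]; b=t[2]-.0474
for dy in (-.01,0,.01):
    print(dy,w2pix(p,[[t[0],t[1]+dy,b+.09],[t[0],t[1]+dy+.022,b+.0],[t[0],t[1]+dy+.022,b+.074],[t[0]-.022,t[1]+dy,b+.06],[t[0]+.022,t[1]+dy,b+.06]],s).round().tolist())
```

```text
-0.01 [[326.0, 381.0], [326.0, 215.0], [326.0, 293.0], [270.0, 321.0], [381.0, 321.0]]
0 [[326.0, 356.0], [326.0, 198.0], [326.0, 266.0], [269.0, 299.0], [383.0, 299.0]]
0.01 [[326.0, 329.0], [326.0, 179.0], [326.0, 239.0], [268.0, 276.0], [384.0, 276.0]]
```

Emit:
{"name": "jog_arm", "arguments": {"moves": [{"slide": [3, 2, 20], "angular": [0, 0, 0], "fingers": 0.8}, {"slide": [3, 2, 50], "angular": [0, 0, 0], "fingers": 0.8}, {"slide": [3, 2, 80], "angular": [0, 0, 0], "fingers": 0.8}, {"slide": [3, 2, 97], "angular": [0, 0, 0], "fingers": 0.8}, {"slide": [3, 2, 105], "angular": [0, 0, 0], "fingers": 0.8}, {"slide": [3, 2, 109], "angular": [0, 0, 0], "fingers": 0.8}, {"slide": [3, 2, 111], "angular": [0, 0, 0], "fingers": 0.8}, {"slide": [3, 2, 111], "angular": [0, 0, 0], "fingers": 0.8}]}}

```text
clock: 23.95
tcp_pos: [0.5855, -0.2191, 0.0553]
orientation: [0.001, 0.707, 0.707, 0.0]
wrist_force: [0.4, -0.2, -0.2]
finger_gap: 0.0373
grip_force: 40.0
```

Emit:
{"name": "jog_arm", "arguments": {"moves": [{"slide": [0, 0, 1], "angular": [0, 0, 0], "fingers": 0.8}, {"slide": [0, 0, 2], "angular": [0, 0, 0], "fingers": 0.8}, {"slide": [0, 0, 3], "angular": [0, 0, 0], "fingers": 0.8}, {"slide": [0, 0, 3], "angular": [0, 0, 0], "fingers": 0.8}]}}

```text
clock: 24.28
tcp_pos: [0.5858, -0.2199, 0.0535]
orientation: [0.002, 0.707, 0.707, 0.0]
wrist_force: [-1.5, 1.1, 7.0]
finger_gap: 0.0373
grip_force: 41.1
```

Emit:
{"name": "jog_arm", "arguments": {"moves": [{"slide": [0, 0, 0], "angular": [0, 0, 0], "fingers": 0.4}, {"slide": [0, 0, 0], "angular": [0, 0, 0], "fingers": 0.2}, {"slide": [0, 0, 0], "angular": [0, 0, 0], "fingers": 0}, {"slide": [0, 0, 0], "angular": [0, 0, 0], "fingers": 0}, {"slide": [0, 0, 0], "angular": [0, 0, 0], "fingers": 0}, {"slide": [0, 0, -15], "angular": [0, 0, 0], "fingers": 0}, {"slide": [0, 0, -50], "angular": [0, 0, 0], "fingers": 0}, {"slide": [0, 0, -90], "angular": [0, 0, 0], "fingers": 0}, {"slide": [0, 0, -130], "angular": [0, 0, 0], "fingers": 0}, {"slide": [0, 0, -150], "angular": [0, 0, 0], "fingers": 0}]}}

```text
clock: 25.12
tcp_pos: [0.5863, -0.22, 0.2066]
orientation: [0.003, 0.707, 0.707, 0.001]
wrist_force: [1.0, 1.2, 1.3]
finger_gap: 0.0854
grip_force: 0.0
```

Run:
```python
from h import *
s=get_state(); p=read_camera("wrist"); q=read_camera("side"); r=read_camera("scene")
print(s["tcp_pos"])
for b in blobs(p,"wood")[:1]: print(rect(p,b,.018,s))
for c in (p,q,r):
    for n,z in [("salt_shaker",.006),("sauce_cup_a",.004),("empty_cup_a",.004)]:
        print(n,[(np.round(d["point"]).tolist(),round(d["p"],2),pix2w(c,d["point"],z,s)[:2].round(3).tolist()) for d in tip_of(n,c)[:4]])
X=[[.585,-.221,.096],[.585,-.221,.006]]
print([w2pix(c,X,s).round().tolist() for c in (p,q,r)], [ [np.round(d["point"]).tolist() for d in look_for("salt_shaker",c)[:1]] for c in (p,q,r)])
c=cv2.resize(q["color"][170:330,290:490],(400,320),interpolation=cv2.INTER_CUBIC); 
m=np.hstack([p["color"][:320,120:520],c]); cv2.imwrite("pics/m2.png",m[:,:,::-1])
```

```text
[ 0.58627138 -0.21997921  0.2065902 ]
[array([ 585.254, -220.316]), array([81.335, 79.905]), np.float64(80.41)]
salt_shaker [([325.0, 170.0], 0.59, [0.586, -0.22])]
sauce_cup_a [([232.0, 256.0], 0.86, [0.489, -0.313])]
empty_cup_a []
salt_shaker [([387.0, 286.0], 0.79, [0.584, -0.218])]
sauce_cup_a [([358.0, 332.0], 0.95, [0.484, -0.315]), ([378.0, 236.0], 0.79, [0.63, -0.052]), ([364.0, 214.0], 0.69, [0.631, 0.045]), ([267.0, 234.0], 0.66, [0.366, 0.018])]
empty_cup_a [([328.0, 172.0], 0.7, [0.6, 0.289]), ([339.0, 190.0], 0.53, [0.6, 0.176]), ([259.0, 158.0], 0.31, [0.401, 0.431])]
salt_shaker [([427.0, 269.0], 0.58, [0.579, -0.223])]
sauce_cup_a [([399.0, 220.0], 0.69, [0.633, -0.048]), ([295.0, 237.0], 0.67, [0.364, 0.029]), ([418.0, 318.0], 0.56, [0.472, -0.318])]
empty_cup_a [([341.0, 180.0], 0.83, [0.599, 0.183]), ([323.0, 163.0], 0.75, [0.598, 0.287])]
[[[323.0, 201.0], [323.0, 171.0]], [[393.0, 254.0], [388.0, 287.0]], [[435.0, 240.0], [428.0, 268.0]]] [[[325.0, 185.0]], [[391.0, 271.0]], [[432.0, 258.0]]]
```

```bash
python3 -c "
from h import *
print(hand_in())"
```

```text
the job is handed in; nothing more can be done
None
```

The job is handed in at about 25 s on the clock. The last camera check put both sauce cups in the blue tray, both empty cups in the red tray and the shaker upright in its stand; I steered clear of the probe and brush but did not re-measure them, and the verdict was not shown.

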